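# Grade the pendulum bobs on the dimpled rack

### The job

Set the four steel ball-shaped pendulum bobs into the four pale seats of the wooden rack, one in each, graded by size: the largest in the seat next to the bell, then ever smaller along the row, with the smallest in the seat farthest from the bell. Leave the little ceramic dish of screws where it stands.

Things in the scene. Friction and masses are not known exactly. Their poses are not given: they have to be found in the camera images.
- bob_28: the smallest of four loose silvery polished steel balls (bobs): 28 mm in diameter, about 0.09 kg, thin dark band, rolls on the flat. Origin at its centre; axes mean nothing. Starts in any one of four identical black rubber rings fixed to the desk (28 mm outside, 21 mm bore, 6 mm high), its centre 15 mm above the desk.
- bob_37: the second smallest of four loose silvery polished steel balls (bobs): 37 mm in diameter, about 0.18 kg, thin dark band, rolls on the flat. Origin at its centre; axes mean nothing. Starts in any one of four identical black rubber rings fixed to the desk (28 mm outside, 21 mm bore, 6 mm high), its centre 21 mm above the desk.
- bob_46: the second largest of four loose silvery polished steel balls (bobs): 46 mm in diameter, about 0.31 kg, thin dark band, rolls on the flat. Origin at its centre; axes mean nothing. Starts in any one of four identical black rubber rings fixed to the desk (28 mm outside, 21 mm bore, 6 mm high), its centre 26 mm above the desk.
- bob_55: the largest of four loose silvery polished steel balls (bobs): 55 mm in diameter, about 0.48 kg, thin dark band, rolls on the flat. Origin at its centre; axes mean nothing. Starts in any one of four identical black rubber rings fixed to the desk (28 mm outside, 21 mm bore, 6 mm high), its centre 31 mm above the desk.
- dimple_a: shallow seat, an end of the row: pale fixed wooden ring, 28 mm outside, 21 mm bore, 6 mm high, on a dark rack 12 mm high, 56 deep, 390 long. Straight row a, b, c, d, 72 mm apart. Origin: centre of its underside; y along the row from d to a. Seated, a bob's centre is 15, 21, 26 or 31 mm above it (28, 37, 46, 55 mm bob).
- dimple_b: shallow seat, second, next to a: pale fixed wooden ring, 28 mm outside, 21 mm bore, 6 mm high, on a dark rack 12 mm high, 56 deep, 390 long. Straight row a, b, c, d, 72 mm apart. Origin: centre of its underside; y along the row from d to a. Seated, a bob's centre is 15, 21, 26 or 31 mm above it (28, 37, 46, 55 mm bob).
- dimple_c: shallow seat, third, next to d: pale fixed wooden ring, 28 mm outside, 21 mm bore, 6 mm high, on a dark rack 12 mm high, 56 deep, 390 long. Straight row a, b, c, d, 72 mm apart. Origin: centre of its underside; y along the row from d to a. Seated, a bob's centre is 15, 21, 26 or 31 mm above it (28, 37, 46, 55 mm bob).
- dimple_d: shallow seat, an end of the row: pale fixed wooden ring, 28 mm outside, 21 mm bore, 6 mm high, on a dark rack 12 mm high, 56 deep, 390 long. Straight row a, b, c, d, 72 mm apart. Origin: centre of its underside; y along the row from d to a. Seated, a bob's centre is 15, 21, 26 or 31 mm above it (28, 37, 46, 55 mm bob).
- bell: a fixed brass bell dome, 42 mm across, standing 32 mm above the rack on a black foot, at one end of the rack, 60 mm beyond the end seat (dimple_a or dimple_d, it changes). The rack's other end has only a low dark wooden stop bar, 14 mm high. Origin at the centre of the foot's underside, z up.
- dish: a small loose white ceramic dish, 60 mm across the rim, 16 mm high, with tiny screws in it, standing on the desk between the bobs and the rack. Origin at the centre of its underside, z up. Not to be moved.

How it is judged:
At the end, for the whole second after the job is handed in: Each bob sits in its own seat (centre within 8 mm sideways of the seat's centre and no more than 4 mm above its resting height), largest next to the bell down to smallest at the far end, all at rest (under 0.02 m/s and 0.5 rad/s) (((horizontal distance between bell and dimple_a below 0.1 m and horizontal distance between bob_55 and dimple_a below 0.008 m and z of bob_55 in the frame of dimple_a below 0.0354 m and horizontal distance between bob_46 and dimple_b below 0.008 m and z of bob_46 in the frame of dimple_b below 0.0305 m and horizontal distance between bob_37 and dimple_c below 0.008 m and z of bob_37 in the frame of dimple_c below 0.0252 m and horizontal distance between bob_28 and dimple_d below 0.008 m and z of bob_28 in the frame of dimple_d below 0.0193 m) or (horizontal distance between bell and dimple_d below 0.1 m and horizontal distance between bob_55 and dimple_d below 0.008 m and z of bob_55 in the frame of dimple_d below 0.0354 m and horizontal distance between bob_46 and dimple_c below 0.008 m and z of bob_46 in the frame of dimple_c below 0.0305 m and horizontal distance between bob_37 and dimple_b below 0.008 m and z of bob_37 in the frame of dimple_b below 0.0252 m and horizontal distance between bob_28 and dimple_a below 0.008 m and z of bob_28 in the frame of dimple_a below 0.0193 m)) and linear speed of each of bob_28, bob_37, bob_46, bob_55 below 0.02 m/s and angular speed of each of bob_28, bob_37, bob_46, bob_55 below 0.5 rad/s); the robot touches nothing.
It fails at once if the ceramic dish is moved by more than 20 mm (distance of dish from where it was at the start of the episode above 0.02 m).
It also fails if it takes over 96 s, if anything falls off the work surface, if the arm or the gripper's body presses on something with over 40 N, if the wrist force passes 120 N, or if a joint passes its speed limit or range.

### The arm

A 6-joint arm with a two-finger parallel gripper is mounted at the origin on the work surface. World frame = base frame: x ahead of the robot, y to its left, z up, the work surface at z = 0. Lengths are in m, angles in rad, forces in N, time in s.
With the tool pointing down it reaches from about 0.275 to 0.825 m from the base axis. Payload 5.2 kg.
Tool frame: the origin (TCP) lies midway between the tips of the shut fingers; the grasp point (between the pads) lies behind it (arm.tcp_to_grasp is the z of the grasp point in the tool frame, in m); z points along the fingers, y is the line along which they close (so a half turn about z gives the same grasp; the last joint's range is limited). The gripper opens to 93 mm and grips with 3 to 60 N. Pads are 15 mm wide; open, the fingers measure 128 mm over their backs; the gripper's body (75 mm by 188 mm) begins 65 mm behind the grasp point.
Start: joints at [0.99, 0.259, 1.535, -0, 1.348, -0.203], TCP at [0.203, 0.511, 0.184] pointing down, gripper open.
Joint ranges: [-3.14, 3.14], [-0.91, 2.08], [0.19, 2.58], [-1.22, 4.36], [0.22, 2.71], [-3.12, 3.12]. Speed limits (rad/s): [2.57, 2.57, 3.14, 3.14, 3.14, 3.14].

### API

Orientations are given as a rotation vector (axis times angle).
In Python, from bench import arm gives the robot as it stands.
- The arm moves only by the tool play_rows, never from a script. Its argument "motion" is a list of rows, each an object with "linear": the shift along the tool's x, y, z as a fraction of full scale, a list of three; "dr": the turn, a rotation vector about the tool's x, y, z as a fraction of full scale, a list of three; "grip": the opening, from -1 (shut) to 1 (fully open). In form: [{"linear": [dx, dy, dz], "dr": [wx, wy, wz], "grip": grip}, ...]. A call has 1 to 12 rows; each row shifts and turns the commanded pose from where the row before left it, along the tool's axes as they then stand; what a row does not reach is not made up. Full scale, the value 1, is 250 mm for a shift and 30 degrees for a turn. A row lasts 1/12 s, in which the tool goes at most 41.7 mm and 7.16 degrees, less where a joint would pass 70% of its speed; a pose out of reach is approached as far as the arm can. A call with a number of a shift or a turn outside -1 to 1 is refused whole. A call with a gripper value outside its range is refused whole. The fingers move at their own pace and stop on an object; the grip force is fixed at half the most. Time passes only in rows, so rows that do not move let the fingers close. It gives the time, the measured TCP pose, the force, the opening and the grip force at its end, in the units of the state.
- arm.sense(): the state, without advancing time (a new reading comes with each control period).
- arm.camera(name): name is "side" or "top" or "wrist"; returns a dict with "img" (480x640x3 uint8, red, green, blue), "range_z" (480x640 float32, m along the optical axis (not along the pixel's ray), 0 where there is no reading), "fx", "fy", "cx", "cy" (pixels), "k1" (the pictures are not rectified: a ray, as slopes to the right and down, at radius r is drawn at 1 + k1 r^2 times it, then the intrinsics apply), "pose" (4x4, takes a point from camera to world coordinates). Camera axes: x right, y down, z forward; pixel columns grow to the right and rows downward; lengths in m; the calibration is good to about 2 mm. A picture is of the moment at which its call begins.
- arm.hand_in(): hands the job in; it is judged then, once.
Trained networks look in the newest picture that a camera, given by its name, has taken for a name from the list of things; names that differ only in an ending like _2 or _b are one class to them, and where a whole thing is asked for, a point or a joint stands for the part that bears it (a point fixed in the world has none). Each returns a list of dicts, best first, with "conf" (0 to 1); they miss things now and then, are a little off and sometimes report something else, mostly with a low value. They report only what shows in the picture. A call takes as long as a camera call.
- arm.spot_in(label, camera): "pixel" ([column, row] in pixels, amid what is visible of it).
- arm.outline_of(label, camera): "region" (480x640 bool, what is visible of it) and "pixel" ([column, row] in pixels, amid what is visible of it).
The state is a dict: "time_s": time; "qpos": joint angles; "joint_vel": joint speeds; "joint_torque": joint torques, N m; "tool_pos": TCP position; "orientation": TCP orientation; "wrist_force": force on the tool from outside, world axes, zero at the start; "torque": the same for the moment, N m; "width": finger opening in m; "finger_force": force on a finger pad.
Only numpy, scipy, OpenCV 4.12 (cv2) and the standard library are available. Lean on these libraries where they do the work, as an engineer would, in place of code of your own. Each camera call takes 0.05 s, during which the arm holds its last target. There are 200 camera calls.

## Working session

There is one attempt and no reset: what is moved stays moved. The work goes in short steps, Python scripts to look and compute and a tool call to move; the robot and the scene stay as the last step left them, time stands still between calls to the robot, and variables do not carry over. Pictures are saved under pics/ and viewed, at most 14 in all, crops included, and the job is handed in when it is done.

Besides the shell and the picture viewer there is one more tool, called after ">>>" by a JSON object that holds its "fn" and its "kwargs", one argument or row to a line. play_rows: Moves the arm, as the interface text tells. Its arguments: {"type":"object","properties":{"motion":{"type":"array"}},"required":["motion"]}

```bash
mkdir -p pics; ls; cat > h.py <<'E'
import numpy as np, cv2
from bench import arm
def ray(c,px):
    p=np.array([(px[0]-c['cx'])/c['fx'],(px[1]-c['cy'])/c['fy']]); q=p.copy()
    for _ in range(20): q=p/(1+c['k1']*(q@q))
    R=c['pose'][:3,:3]; return c['pose'][:3,3],R@np.r_[q,1]
def at_z(c,px,z):
    o,d=ray(c,px); return o+d*(z-o[2])/d[2]
def at_depth(c,px):
    o,d=ray(c,px); u,v=int(round(px[0])),int(round(px[1]))
    return o+d*np.median(c['range_z'][v-1:v+2,u-1:u+2])
def tri(c1,p1,c2,p2):
    o1,d1=ray(c1,p1);o2,d2=ray(c2,p2)
    s=np.linalg.lstsq(np.c_[d1,-d2],o2-o1,rcond=None)[0]
    a,b=o1+s[0]*d1,o2+s[1]*d2; return (a+b)/2,np.linalg.norm(a-b)
def save(c,n): cv2.imwrite(f'pics/{n}.png',c['img'][:,:,::-1])
E
python3 - <<'E'
from h import *
np.set_printoptions(precision=4,suppress=True)
s=arm.sense();print({k:np.round(v,3) for k,v in s.items()},arm.tcp_to_grasp)
for n in('top','side'):
    c=arm.camera(n);save(c,n+'0');print(n,c['pose'],c['fx'],c['k1'])
    for l in('bob_28','bob_37','bob_46','bob_55','dimple_a','bell','dish'):
        for r in arm.outline_of(l,n):
            ys,xs=np.where(r['region'])
            print(l,round(r['conf'],2),np.round(r['pixel'],1),r['region'].sum(),xs.min(),xs.max(),ys.min(),ys.max(),at_depth(c,r['pixel']))
E
```

```text
pics
{'time_s': np.float64(0.0), 'qpos': array([ 0.99 ,  0.259,  1.536, -0.   ,  1.348, -0.203]), 'joint_vel': array([ 0.002,  0.   ,  0.   ,  0.   , -0.003,  0.002]), 'joint_torque': array([ -0.001, -43.733, -28.399,   0.072,   0.042,  -0.   ]), 'tool_pos': array([0.203, 0.511, 0.183]), 'orientation': array([-0.59 , -3.085,  0.003]), 'wrist_force': array([ 0.088, -0.729,  0.11 ]), 'torque': array([ 0.024, -0.046,  0.013]), 'finger_force': np.float64(0.0), 'width': np.float64(0.092)} -0.0188
top [[-0.0154 -0.9994  0.0314  0.5157]
 [-0.9989  0.0168  0.0438 -0.0107]
 [-0.0443 -0.0307 -0.9985  0.9827]
 [ 0.      0.      0.      1.    ]] 558.7927261784853 -0.13868418937639623
bob_28 0.83 [263.4 295.7] 361 255 275 284 305 [0.4402 0.1208 0.0387]
bob_28 0.69 [169.7 295.1] 591 158 185 281 309 [0.4432 0.2804 0.0502]
bob_28 0.69 [496.5 283.2] 820 483 515 267 298 [ 0.4563 -0.2693  0.0564]
bob_28 0.5 [396.7 294.3] 216 392 407 285 302 [ 0.4388 -0.1058  0.0266]
bob_37 0.83 [263.4 295.7] 361 255 275 284 305 [0.4402 0.1208 0.0387]
bob_37 0.69 [169.7 295.1] 591 158 185 281 309 [0.4432 0.2804 0.0502]

[... 2454 characters left out ...]
86 [373.3 407.4] 1004 358 391 389 426 [0.4443 0.2947 0.0446]
bob_55 0.79 [374.6 318.7] 392 365 386 305 327 [0.4412 0.133  0.0303]
bob_55 0.73 [372.9 225.3] 174 367 381 219 232 [ 0.4422 -0.1031  0.0233]
bob_55 0.72 [366.1 172.3] 507 355 379 158 183 [ 0.4564 -0.2575  0.0417]
bob_55 0.21 [249.7 286.6] 192 240 256 278 292 [0.6476 0.0625 0.0124]
dimple_a 0.73 [267.1 230.8] 144 260 274 225 236 [ 0.641  -0.0853  0.0127]
dimple_a 0.65 [256.9 253.7] 170 251 265 250 262 [ 0.649  -0.0183  0.0139]
dimple_a 0.6 [250.6 286.7] 196 240 256 278 292 [0.646  0.0627 0.0124]
bell 0.86 [277.6 186. ] 254 271 289 179 196 [ 0.6359 -0.2013  0.0364]
dish 0.58 [344.2 266.2] 654 325 357 254 279 [ 0.492  -0.008   0.0038]
```

```bash
python3 - <<'E'
from h import *
np.set_printoptions(precision=4,suppress=True)
C={n:arm.camera(n) for n in('top','side')}
def boxes(l):
    o={}
    for n in C:
        o[n]=[]
        for r in arm.outline_of(l,n):
            if r['conf']<.4: continue
            (x,y),rad=cv2.minEnclosingCircle(np.argwhere(r['region'])[:,::-1].astype(np.float32))
            ys,xs=np.where(r['region']); b=((xs.min()+xs.max())/2,(ys.min()+ys.max())/2)
            o[n].append((b,r))
    return o
for l in('bob_28','dimple_a','bell','dish'):
    o=boxes(l)
    for b,r in o['top']:
        best=min((tri(C['top'],b,C['side'],q)+(q,) for q,_ in o['side']),key=lambda t:t[1])
        print(l,b,best[2],'tri',best[0],'gap',round(best[1],4),'z12',at_z(C['top'],b,.018))
# sphere fit from depth
from scipy.optimize import least_squares
for n in C:
    c=C[n]
    for r in arm.outline_of('bob_28',n):
        if r['conf']<.4: continue
        m=cv2.erode(r['region'].astype(np.uint8),np.ones((3,3)))
        P=[]
        for v,u in np.argwhere(m):
            z=c['range_z'][v,u]
            if z>0:
                o,d=ray(c,(u,v));P.append(o+d*z)
        P=np.array(P);x0=np.r_[P.mean(0)-[0,0,.015],.02]
        f=least_squares(lambda x:np.linalg.norm(P-x[:3],axis=1)-x[3],x0,loss='soft_l1',f_scale=.002).x
        print(n,'sphere',f)
E
```

```text
bob_28 (np.float64(171.0), np.float64(294.5)) (np.float64(374.0), np.float64(407.5)) tri [0.4424 0.2849 0.0283] gap 0.0003 z12 [0.4417 0.2881 0.018 ]
bob_28 (np.float64(264.5), np.float64(294.0)) (np.float64(374.0), np.float64(407.5)) tri [ 0.4254  0.1507 -0.1931] gap 0.0003 z12 [0.4415 0.1217 0.018 ]
bob_28 (np.float64(499.0), np.float64(282.5)) (np.float64(366.5), np.float64(170.5)) tri [ 0.4554 -0.2806  0.0315] gap 0.0008 z12 [ 0.455  -0.2845  0.018 ]
bob_28 (np.float64(400.0), np.float64(292.5)) (np.float64(374.5), np.float64(315.5)) tri [ 0.418  -0.1434 -0.2766] gap 0.0005 z12 [ 0.4411 -0.1124  0.018 ]
dimple_a (np.float64(421.0), np.float64(180.0)) (np.float64(275.0), np.float64(208.0)) tri [ 0.635  -0.1528  0.0166] gap 0.0006 z12 [ 0.6345 -0.1526  0.018 ]
dimple_a (np.float64(380.5), np.float64(177.5)) (np.float64(267.0), np.float64(230.5)) tri [ 0.6405 -0.0827  0.0156] gap 0.0002 z12 [ 0.6401 -0.0826  0.018 ]
dimple_a (np.float64(298.0), np.float64(173.0)) (np.float64(248.0), np.float64(285.5)) tri [0.6512 0.0607 0.0129] gap 0.0007 z12 [0.6508 0.0604 0.018 ]
dimple_a (np.floa
[... 392 characters left out ...]
0.0112  0.1654] gap 0.0283 z12 [ 0.6458 -0.01    0.018 ]
dish (np.float64(333.0), np.float64(260.0)) (np.float64(341.5), np.float64(267.0)) tri [0.4976 0.0021 0.0111] gap 0.0021 z12 [0.4988 0.002  0.018 ]
dish (np.float64(171.5), np.float64(295.5)) (np.float64(341.5), np.float64(267.0)) tri [0.4746 0.2247 0.2237] gap 0.0369 z12 [0.4399 0.2872 0.018 ]
top sphere [0.4413 0.2838 0.0277 0.0219]
top sphere [0.4407 0.1201 0.0221 0.0176]
top sphere [ 0.4564 -0.2796  0.0317  0.0263]
top sphere [ 0.4405 -0.1122  0.0182  0.0111]
side sphere [0.4398 0.1195 0.0213 0.0171]
side sphere [0.4414 0.2826 0.0259 0.0226]
side sphere [ 0.4556 -0.2817  0.0316  0.0271]
side sphere [ 0.4391 -0.1118  0.0167  0.0116]
```

View pics/top0.png

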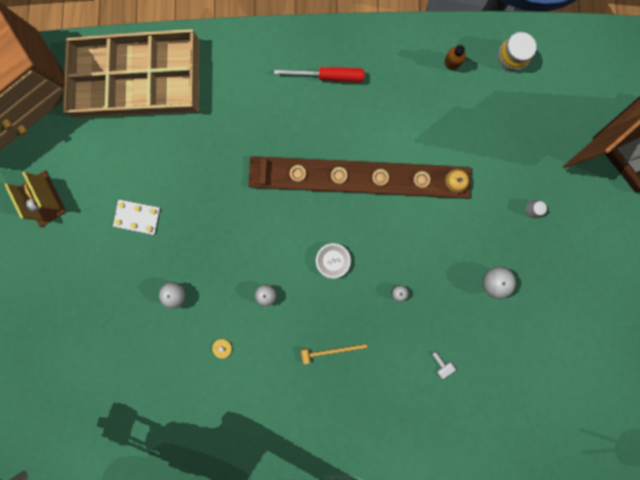

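View pics/side0.png

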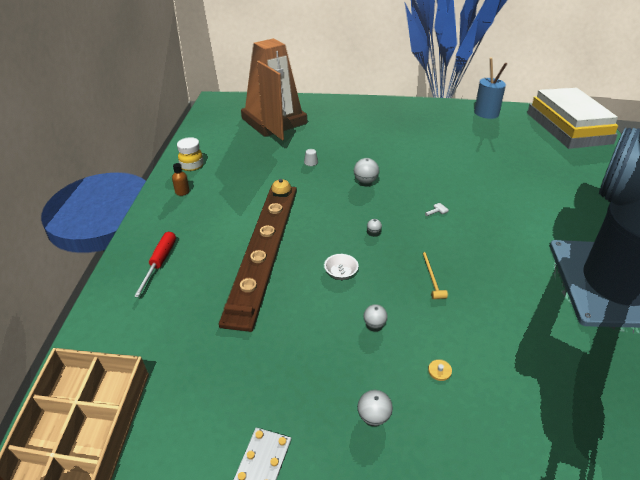

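>>> {"fn": "play_rows", "kwargs": {
  "motion": [
    {"linear":[0,0,0],"dr":[0,0,0.2],"grip":1},
    {"linear":[0,0,0],"dr":[0,0,0.2],"grip":1},
    {"linear":[0,0,0],"dr":[0,0,0.2],"grip":1},
    {"linear":[0,0,0],"dr":[0,0,0.2],"grip":1},
    {"linear":[0,0,0],"dr":[0,0,0.2],"grip":1},
    {"linear":[0,0,0],"dr":[0,0,0.2],"grip":1},
    {"linear":[0,0,0],"dr":[0,0,0.2],"grip":1},
    {"linear":[0,0,0],"dr":[0,0,0.2],"grip":1},
    {"linear":[0,0,0],"dr":[0,0,0.2],"grip":1},
    {"linear":[0,0,0],"dr":[0,0,0.2],"grip":1},
    {"linear":[0,0,0],"dr":[0,0,0.2],"grip":1},
    {"linear":[0,0,0],"dr":[0,0,0.2],"grip":1}
  ]
}}

```text
time_s: 2.4
tool_pos: [0.2028, 0.5112, 0.1836]
orientation: [-2.296, -2.144, 0.0]
wrist_force: [-0.1, 0.3, -0.3]
width: 0.0927
finger_force: 0.0
```

```bash
cat > go.py <<'E'
import sys
from h import *
from scipy.spatial.transform import Rotation as Ro
s=arm.sense();R=Ro.from_rotvec(s['orientation']).as_matrix()
print('t',round(s['time_s'],2),'pos',np.round(s['tool_pos'],4),'yaw',np.round(np.degrees(np.arctan2(R[1,1],R[0,1])),2),'tilt',np.round(R[:,2],4),'w',round(s['width'],4),'ff',round(s['finger_force'],1),'F',np.round(s['wrist_force'],1))
for a in sys.argv[1:]:
    t=np.array(eval(a)); d=R.T@(t-s['tool_pos'])/.25; print(a,'frac',np.round(d,3),'rows',np.round(np.linalg.norm(d)/.1667,1))
E
python3 go.py .4415,.284,.12
```

```text
t 2.4 pos [0.2028 0.5112 0.1836] yaw -3.94 tilt [-0.  0. -1.] w 0.0927 ff 0.0 F [-0.1  0.3 -0.3]
.4415,.284,.12 frac [-0.841  1.015  0.254] rows 8.1
```

>>> {"fn": "play_rows", "kwargs": {
  "motion": [
    {"linear":[-0.084,0.1015,0.025],"dr":[0,0,0],"grip":1},
    {"linear":[-0.084,0.1015,0.025],"dr":[0,0,0],"grip":1},
    {"linear":[-0.084,0.1015,0.025],"dr":[0,0,0],"grip":1},
    {"linear":[-0.084,0.1015,0.025],"dr":[0,0,0],"grip":1},
    {"linear":[-0.084,0.1015,0.025],"dr":[0,0,0],"grip":1},
    {"linear":[-0.084,0.1015,0.025],"dr":[0,0,0],"grip":1},
    {"linear":[-0.084,0.1015,0.025],"dr":[0,0,0],"grip":1},
    {"linear":[-0.084,0.1015,0.025],"dr":[0,0,0],"grip":1},
    {"linear":[-0.084,0.1015,0.025],"dr":[0,0,0],"grip":1},
    {"linear":[-0.084,0.1015,0.025],"dr":[0,0,0],"grip":1},
    {"linear":[0,0,0],"dr":[0,0,0],"grip":1}
  ]
}}

```text
time_s: 3.32
tool_pos: [0.4465, 0.2816, 0.12]
orientation: [2.294, 2.143, -0.001]
wrist_force: [0.6, -0.1, 0.7]
width: 0.093
finger_force: 0.0
```

```bash
cat > w.py <<'E'
import sys
from h import *
c=arm.camera('wrist');save(c,sys.argv[1]); lab=sys.argv[2]; z=float(sys.argv[3])
for r in arm.outline_of(lab,'wrist'):
    ys,xs=np.where(r['region']); b=((xs.min()+xs.max())/2,(ys.min()+ys.max())/2)
    print(lab,round(r['conf'],2),b,xs.max()-xs.min(),ys.max()-ys.min(),np.round(at_z(c,b,z),4))
E
python3 w.py w1 bob_46 .026; python3 go.py .4415,.284,.01
```

```text
bob_46 0.88 (np.float64(313.5), np.float64(225.0)) 55 54 [0.4412 0.2825 0.026 ]
bob_46 0.68 (np.float64(325.0), np.float64(383.5)) 38 27 [0.4406 0.1289 0.026 ]
t 3.42 pos [0.4432 0.2846 0.1207] yaw -3.82 tilt [-1.1e-03 -1.0e-04 -1.0e+00] w 0.0931 ff 0.0 F [-0.3  0.6  0.6]
.4415,.284,.01 frac [-0.003 -0.006  0.443] rows 2.7
```

View pics/w1.png

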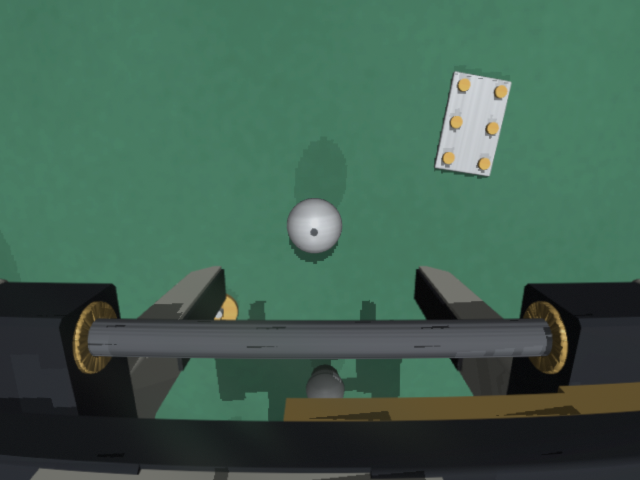

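>>> {"fn": "play_rows", "kwargs": {
  "motion": [
    {"linear":[-0.003,-0.007,0.11],"dr":[0,0,0],"grip":1},
    {"linear":[-0.002,0,0.11],"dr":[0,0,0],"grip":1},
    {"linear":[0,0,0.11],"dr":[0,0,0],"grip":1},
    {"linear":[0,0,0.11],"dr":[0,0,0],"grip":1},
    {"linear":[0,0,0],"dr":[0,0,0],"grip":1},
    {"linear":[0,0,0],"dr":[0,0,0],"grip":-1},
    {"linear":[0,0,0],"dr":[0,0,0],"grip":-1},
    {"linear":[0,0,0],"dr":[0,0,0],"grip":-1},
    {"linear":[0,0,0],"dr":[0,0,0],"grip":-1},
    {"linear":[0,0,0],"dr":[0,0,0],"grip":-1},
    {"linear":[0,0,0],"dr":[0,0,0],"grip":-1},
    {"linear":[0,0,0],"dr":[0,0,0],"grip":-1}
  ]
}}

```text
time_s: 4.42
tool_pos: [0.4413, 0.2845, 0.0116]
orientation: [2.291, 2.149, 0.002]
wrist_force: [0.5, 0.4, 0.0]
width: 0.0509
finger_force: 0.0
```

```bash
python3 go.py .4415,.284,.01
```

```text
t 4.42 pos [0.4413 0.2845 0.0116] yaw -3.65 tilt [ 1.e-03  4.e-04 -1.e+00] w 0.0509 ff 0.0 F [0.5 0.4 0. ]
.4415,.284,.01 frac [-0.002  0.001  0.007] rows 0.0
```

>>> {"fn": "play_rows", "kwargs": {
  "motion": [
    {"linear":[0,0,0],"dr":[0,0,0],"grip":-1},
    {"linear":[0,0,0],"dr":[0,0,0],"grip":-1},
    {"linear":[0,0,0],"dr":[0,0,0],"grip":-1},
    {"linear":[0,0,0],"dr":[0,0,0],"grip":-1},
    {"linear":[0,0,-0.05],"dr":[0,0,0],"grip":-1},
    {"linear":[0,0,-0.1],"dr":[0,0,0],"grip":-1},
    {"linear":[0,0,-0.1],"dr":[0,0,0],"grip":-1},
    {"linear":[0,0,-0.1],"dr":[0,0,0],"grip":-1},
    {"linear":[0,0,-0.1],"dr":[0,0,0],"grip":-1},
    {"linear":[0,0,0],"dr":[0,0,0],"grip":-1}
  ]
}}

```text
time_s: 5.25
tool_pos: [0.444, 0.2857, 0.1286]
orientation: [2.288, 2.147, 0.013]
wrist_force: [0.9, 0.9, 1.1]
width: 0.0003
finger_force: 0.0
```

```bash
python3 go.py .6405,-.0827,.12
```

```text
t 5.25 pos [0.444  0.2857 0.1286] yaw -3.64 tilt [ 0.0082  0.0032 -1.    ] w 0.0003 ff 0.0 F [0.9 0.9 1.1]
.6405,-.0827,.12 frac [-1.421  0.878  0.036] rows 10.0
```

```bash
python3 - <<'E'
from h import *
for n in('top','side'):
    c=arm.camera(n);save(c,n+'1')
    for r in arm.outline_of('bob_46',n):
        ys,xs=np.where(r['region']);b=((xs.min()+xs.max())/2,(ys.min()+ys.max())/2)
        print(n,round(r['conf'],2),b,np.round(at_z(c,b,.026),4))
E
python3 w.py w2 bob_46 .026;python3 go.py
```

```text
top 0.92 (np.float64(264.5), np.float64(295.0)) [0.4404 0.1206 0.026 ]
top 0.77 (np.float64(499.5), np.float64(282.5)) [ 0.4555 -0.2831  0.026 ]
top 0.75 (np.float64(171.0), np.float64(295.0)) [0.4414 0.2857 0.026 ]
top 0.66 (np.float64(400.0), np.float64(293.5)) [ 0.44   -0.1115  0.026 ]
side 0.66 (np.float64(374.5), np.float64(408.0)) [0.4414 0.2842 0.026 ]
side 0.36 (np.float64(368.0), np.float64(321.0)) [0.4509 0.1346 0.026 ]
bob_46 0.97 (np.float64(322.0), np.float64(227.0)) 54 54 [0.4414 0.2823 0.026 ]
bob_46 0.77 (np.float64(319.5), np.float64(385.5)) 11 23 [0.4291 0.1279 0.026 ]
t 5.55 pos [0.4399 0.2839 0.122 ] yaw -3.65 tilt [-0.0028 -0.0011 -1.    ] w 0.0007 ff 0.0 F [-0.4 -0.3 -0.5]
```

View pics/side1.png

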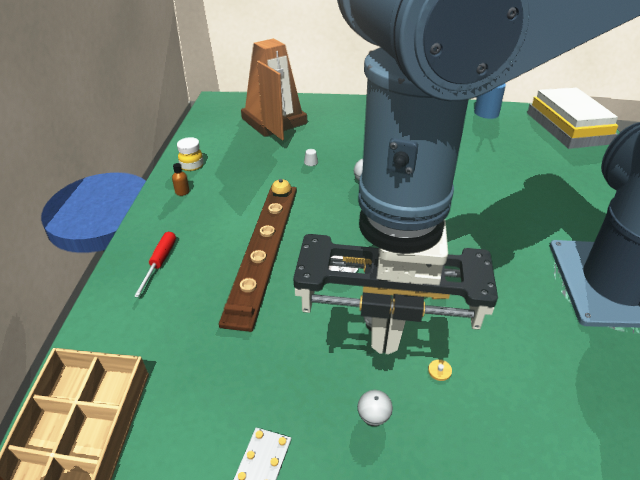

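View pics/w2.png

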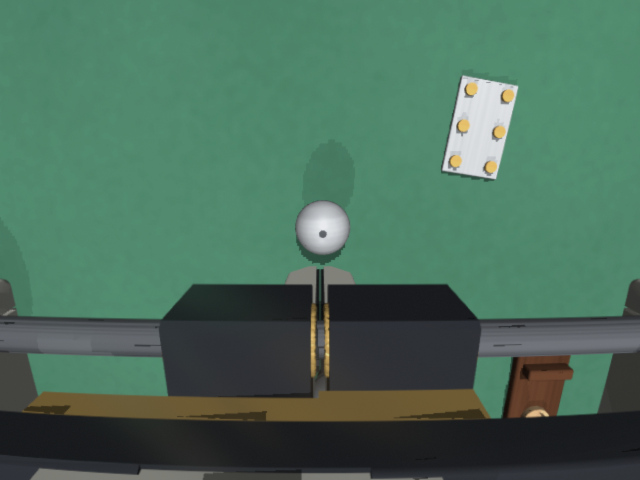

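```bash
python3 - <<'E'
from h import *
np.set_printoptions(precision=4,suppress=True)
c=arm.camera('side');w=arm.camera('wrist');s=arm.sense()
print(s['tool_pos'],s['orientation'],s['width'],s['qpos'])
for p in((387,352),(380,352)): print('side tip z.122',at_z(c,p,.122),at_depth(c,p), 'rng',c['range_z'][p[1]-6,p[0]])
def proj(c,X):
    q=np.linalg.inv(c['pose'])@np.r_[X,1];x=q[:2]/q[2];x=x*(1+c['k1']*(x@x));return x*[c['fx'],c['fy']]+[c['cx'],c['cy']]
print('tcp in side',proj(c,s['tool_pos']),'in wrist',proj(w,s['tool_pos']),'ball',proj(w,[.4414,.284,.026]))
for v in range(262,284,4): print(v,at_depth(w,(305,v)))
print(w['pose'])
for v in range(330,356,4): print(v,at_depth(c,(387,v)))
E
```

```text
[0.4401 0.2841 0.1223] [-2.2903 -2.1489  0.0036] 7.172738708286674e-05 [0.36   0.2641 1.6852 0.     1.1948 0.4237]
side tip z.122 [0.4335 0.2646 0.122 ] [0.4376 0.2938 0.1603] rng 0.5479603
side tip z.122 [0.442  0.2652 0.122 ] [0.4454 0.2939 0.1597] rng 0.5466225
tcp in side [381.739  364.8314] in wrist [320.6537 261.7366] ball [322.0715 225.0668]
262 [ 0.4229  0.2435 -0.0011]
266 [ 0.4226  0.2397 -0.0006]
270 [0.4334 0.2939 0.1625]
274 [0.4336 0.2938 0.1674]
278 [0.4338 0.2938 0.1726]
282 [0.4341 0.2941 0.1779]
[[ 0.9978 -0.0631 -0.0179  0.4443]
 [-0.0655 -0.9679 -0.2425  0.351 ]
 [-0.002   0.2432 -0.97    0.3224]
 [ 0.      0.      0.      1.    ]]
330 [0.4409 0.2928 0.197 ]
334 [0.4402 0.2919 0.1892]
338 [0.4397 0.2927 0.1834]
342 [0.439  0.2924 0.1761]
346 [0.4385 0.293  0.17  ]
350 [0.438  0.294  0.1641]
354 [0.4372 0.2931 0.1557]
```

```bash
python3 - <<'E'
from h import *
a=cv2.imread('pics/side1.png')[280:380,330:450];b=cv2.imread('pics/w2.png')[190:290,260:380]
cv2.imwrite('pics/crop1.png',cv2.resize(np.hstack([a,b]),None,fx=3.3,fy=3.3,interpolation=cv2.INTER_NEAREST))
c=arm.camera('side')
np.set_printoptions(precision=3,suppress=True)
for u in(375,381,385,391): print(u,[ (v,float(np.round(c['range_z'][v,u],3)),at_depth(c,(u,v))[2].round(3)) for v in range(344,372,3)])
E
```

```text
375 [(344, 0.5460000038146973, np.float64(0.173)), (347, 0.550000011920929, np.float64(0.168)), (350, 0.5529999732971191, np.float64(0.162)), (353, 0.7480000257492065, np.float64(-0.0)), (356, 0.7429999709129333, np.float64(-0.001)), (359, 0.7400000095367432, np.float64(-0.001)), (362, 0.7360000014305115, np.float64(-0.001)), (365, 0.7319999933242798, np.float64(-0.001)), (368, 0.7260000109672546, np.float64(0.001)), (371, 0.7250000238418579, np.float64(-0.001))]
381 [(344, 0.5429999828338623, np.float64(0.174)), (347, 0.5490000247955322, np.float64(0.168)), (350, 0.5519999861717224, np.float64(0.163)), (353, 0.5540000200271606, np.float64(0.159)), (356, 0.7450000047683716, np.float64(-0.001)), (359, 0.7400000095367432, np.float64(-0.002)), (362, 0.0, np.float64(-0.0)), (365, 0.7300000190734863, np.float64(0.0)), (368, 0.7289999723434448, np.float64(-0.001)), (371, 0.7210000157356262, np.float64(-0.0))]
385 [(344, 0.546999990940094, np.float64(0.174)), (347, 0.5580000281333923, np.float64(0.168)), (350, 0.5519999861717224, np.float64(0.163)), (353, 0.5550000071525574, np.float64(0.157)), (356, 0.7450000047683716, np.float64(-0.001)), (359, 0.7390000224113464, np.float64(-0.001)), (362, 0.7329999804496765, np.float64(0.0)), (365, 0.7319999933242798, np.float64(-0.0)), (368, 0.7250000238418579, np.float64(0.001)), (371, 0.7239999771118164, np.float64(-0.0))]
391 [(344, 0.5440000295639038, np.float64(0.176)), (347, 0.5440000295639038, np.float64(0.171)), (350, 0.550000011920929, np.float64(0.165)), (353, 0.5519999861717224, np.float64(0.159)), (356, 0.746999979019165, np.float64(-0.0)), (359, 0.7419999837875366, np.float64(-0.001)), (362, 0.7350000143051147, np.float64(-0.0)), (365, 0.7310000061988831, np.float64(0.0)), (368, 0.7260000109672546, np.float64(-0.0)), (371, 0.7200000286102295, np.float64(-0.0))]
```

View pics/crop1.png

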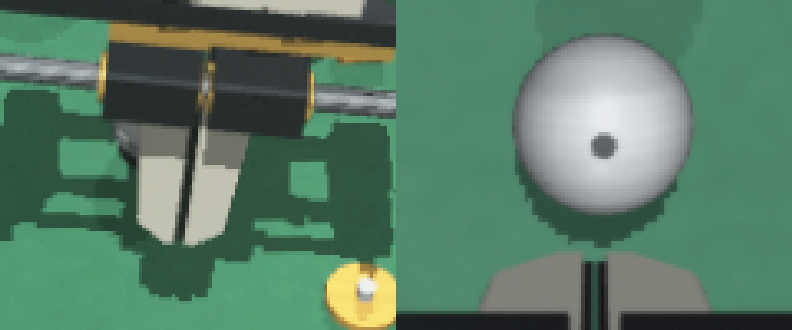

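>>> {"fn": "play_rows", "kwargs": {
  "motion": [
    {"linear":[0,0,0],"dr":[0,0,0],"grip":1},
    {"linear":[0,0,0],"dr":[0,0,0],"grip":1},
    {"linear":[0,0,0],"dr":[0,0,0],"grip":1},
    {"linear":[0,0,0],"dr":[0,0,0],"grip":1},
    {"linear":[0,0,0],"dr":[0,0,0],"grip":1},
    {"linear":[0,0,0],"dr":[0,0,0],"grip":1},
    {"linear":[0,0,0],"dr":[0,0,0],"grip":1},
    {"linear":[0,0,0.08],"dr":[0,0,0],"grip":1},
    {"linear":[0,0,0.09],"dr":[0,0,0],"grip":1},
    {"linear":[0,0,0.09],"dr":[0,0,0],"grip":1},
    {"linear":[0,0,0.09],"dr":[0,0,0],"grip":1},
    {"linear":[0,0,0.09],"dr":[0,0,0],"grip":1}
  ]
}}

```text
time_s: 6.7
tool_pos: [0.441, 0.2844, 0.0128]
orientation: [2.291, 2.15, 0.001]
wrist_force: [0.2, -0.2, -0.7]
width: 0.0761
finger_force: 0.0
```

```bash
python3 - <<'E'
from h import *
c=arm.camera('side');save(c,'side2')
cv2.imwrite('pics/crop2.png',cv2.resize(c['img'][340:480,280:460,::-1],None,fx=4,fy=4))
E
python3 go.py .4414,.284,-.0245
```

```text
t 6.75 pos [0.438  0.2831 0.0087] yaw -3.66 tilt [-0.006  -0.0023 -1.    ] w 0.0799 ff 0.0 F [-1.4 -1.3 -1.2]
.4414,.284,-.0245 frac [0.005 0.014 0.133] rows 0.8
```

View pics/crop2.png

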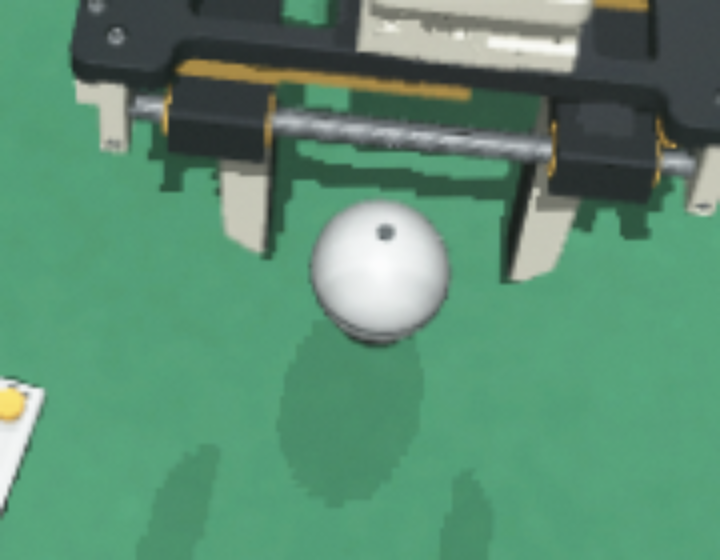

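>>> {"fn": "play_rows", "kwargs": {
  "motion": [
    {"linear":[0,0,0.03],"dr":[0,0,0],"grip":1},
    {"linear":[0,0,0.03],"dr":[0,0,0],"grip":1},
    {"linear":[0,0.005,0.03],"dr":[0,0,0],"grip":1},
    {"linear":[0,0,0.03],"dr":[0,0,0],"grip":1},
    {"linear":[0,0,0],"dr":[0,0,0],"grip":1},
    {"linear":[0,0,0],"dr":[0,0,0],"grip":-1},
    {"linear":[0,0,0],"dr":[0,0,0],"grip":-1}
  ]
}}

```text
time_s: 7.33
tool_pos: [0.4425, 0.2844, -0.016]
orientation: [2.291, 2.149, 0.001]
wrist_force: [-0.1, -0.5, 0.0]
width: 0.0841
finger_force: 0.0
```

```bash
python3 - <<'E'
from h import *
c=arm.camera('side')
cv2.imwrite('pics/crop3.png',cv2.resize(c['img'][340:480,280:460,::-1],None,fx=4,fy=4))
E
python3 go.py .4414,.284,-.0245
```

```text
t 7.38 pos [ 0.4426  0.2845 -0.0159] yaw -3.64 tilt [ 1.e-03  4.e-04 -1.e+00] w 0.0802 ff 0.0 F [ 0.4 -0.4  0.9]
.4414,.284,-.0245 frac [-0.002 -0.005  0.034] rows 0.2
```

View pics/crop3.png

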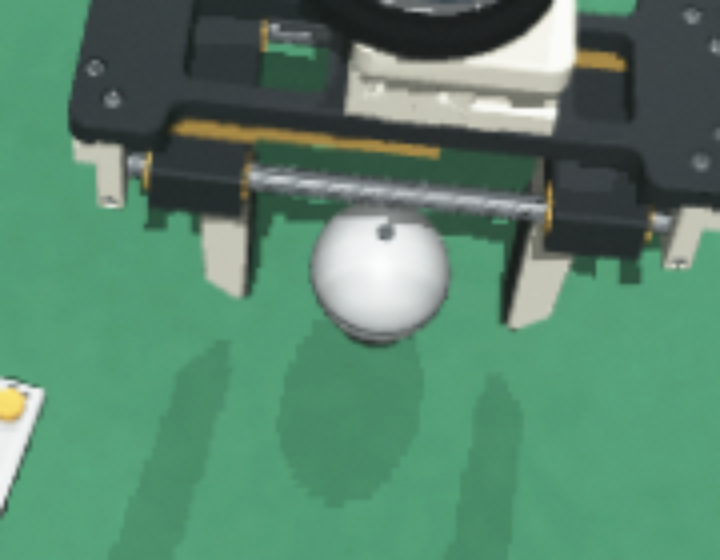

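>>> {"fn": "play_rows", "kwargs": {
  "motion": [
    {"linear":[0,0,0.015],"dr":[0,0,0],"grip":-1},
    {"linear":[0,0,0.015],"dr":[0,0,0],"grip":-1},
    {"linear":[0,0,0],"dr":[0,0,0],"grip":-1},
    {"linear":[0,0,0],"dr":[0,0,0],"grip":-1},
    {"linear":[0,0,0],"dr":[0,0,0],"grip":-1},
    {"linear":[0,0,0],"dr":[0,0,0],"grip":-1},
    {"linear":[0,0,0],"dr":[0,0,0],"grip":-1},
    {"linear":[0,0,0],"dr":[0,0,0],"grip":-1},
    {"linear":[0,0,0],"dr":[0,0,0],"grip":-1},
    {"linear":[0,0,0],"dr":[0,0,0],"grip":-1}
  ]
}}

```text
time_s: 8.22
tool_pos: [0.4421, 0.2843, -0.024]
orientation: [-2.291, -2.15, 0.0]
wrist_force: [0.8, -0.8, -1.3]
width: 0.0452
finger_force: 30.0
```

```bash
python3 go.py .4414,.284,.09
```

```text
t 8.22 pos [ 0.4421  0.2843 -0.024 ] yaw -3.65 tilt [-0.  0. -1.] w 0.0452 ff 30.0 F [ 0.8 -0.8 -1.3]
.4414,.284,.09 frac [-0.001 -0.003 -0.456] rows 2.7
```

>>> {"fn": "play_rows", "kwargs": {
  "motion": [
    {"linear":[0,0,-0.04],"dr":[0,0,0],"grip":-1},
    {"linear":[0,0,-0.1],"dr":[0,0,0],"grip":-1},
    {"linear":[0,0,-0.1],"dr":[0,0,0],"grip":-1},
    {"linear":[0,0,-0.1],"dr":[0,0,0],"grip":-1},
    {"linear":[0,0,-0.1],"dr":[0,0,0],"grip":-1},
    {"linear":[0,0,0],"dr":[0,0,0],"grip":-1}
  ]
}}

```text
time_s: 8.72
tool_pos: [0.4453, 0.2856, 0.0913]
orientation: [2.288, 2.148, 0.013]
wrist_force: [1.4, 0.9, -3.3]
width: 0.045
finger_force: 30.0
```

>>> {"fn": "play_rows", "kwargs": {
  "motion": [
    {"linear":[-0.06,0.038,0],"dr":[0,0,0],"grip":-1},
    {"linear":[-0.13,0.081,0],"dr":[0,0,0],"grip":-1},
    {"linear":[-0.13,0.081,0],"dr":[0,0,0],"grip":-1},
    {"linear":[-0.13,0.081,0],"dr":[0,0,0],"grip":-1},
    {"linear":[-0.13,0.081,0],"dr":[0,0,0],"grip":-1},
    {"linear":[-0.13,0.081,0],"dr":[0,0,0],"grip":-1},
    {"linear":[-0.13,0.081,0],"dr":[0,0,0],"grip":-1},
    {"linear":[-0.13,0.081,0],"dr":[0,0,0],"grip":-1},
    {"linear":[-0.13,0.081,0],"dr":[0,0,0],"grip":-1},
    {"linear":[-0.13,0.081,0],"dr":[0,0,0],"grip":-1},
    {"linear":[-0.13,0.081,0],"dr":[0,0,0],"grip":-1},
    {"linear":[-0.055,0.037,0],"dr":[0,0,0],"grip":-1}
  ]
}}

```text
time_s: 9.72
tool_pos: [0.6416, -0.0878, 0.0844]
orientation: [2.293, 2.146, -0.002]
wrist_force: [0.6, 0.1, -2.6]
width: 0.0448
finger_force: 30.0
```

>>> {"fn": "play_rows", "kwargs": {
  "motion": [
    {"linear":[0,0,0],"dr":[0,0,0],"grip":-1},
    {"linear":[0,0,0],"dr":[0,0,0],"grip":-1},
    {"linear":[0,0,0],"dr":[0,0,0],"grip":-1}
  ]
}}

```text
time_s: 9.97
tool_pos: [0.6391, -0.0819, 0.0846]
orientation: [-2.289, -2.147, 0.002]
wrist_force: [-0.2, 0.1, -3.6]
width: 0.0447
finger_force: 30.0
```

```bash
python3 go.py .6405,-.0827,-.012; python3 w.py w3 dimple_b .018; python3 w.py w3 bob_46 .136
```

```text
t 9.97 pos [ 0.6391 -0.0819  0.0846] yaw -3.65 tilt [-0.0029  0.0015 -1.    ] w 0.0447 ff 30.0 F [-0.2  0.1 -3.6]
.6405,-.0827,-.012 frac [-0.004  0.007  0.386] rows 2.3
dimple_b 0.89 (np.float64(323.5), np.float64(233.5)) 35 33 [ 0.6414 -0.0816  0.018 ]
dimple_b 0.81 (np.float64(324.5), np.float64(138.0)) 37 38 [ 0.6466 -0.0116  0.018 ]
dimple_b 0.57 (np.float64(325.5), np.float64(32.0)) 41 46 [0.6517 0.0587 0.018 ]
bob_46 0.79 (np.float64(320.5), np.float64(285.0)) 101 70 [ 0.6398 -0.0752  0.136 ]
bob_46 0.61 (np.float64(81.0), np.float64(284.0)) 38 30 [ 0.5312 -0.0685  0.136 ]
```

View pics/w3.png

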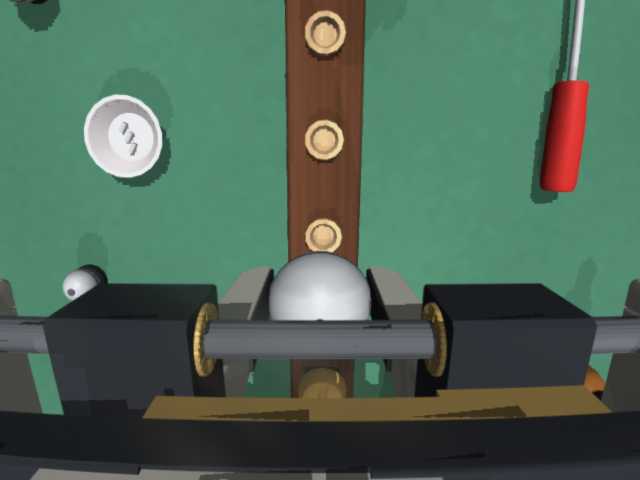

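>>> {"fn": "play_rows", "kwargs": {
  "motion": [
    {"linear":[-0.003,0.005,0.08],"dr":[0,0,0],"grip":-1},
    {"linear":[0,0,0.1],"dr":[0,0,0],"grip":-1},
    {"linear":[0,0,0.1],"dr":[0,0,0],"grip":-1},
    {"linear":[0,0,0.07],"dr":[0,0,0],"grip":-1},
    {"linear":[0,0,0.02],"dr":[0,0,0],"grip":-1},
    {"linear":[0,0,0.014],"dr":[0,0,0],"grip":-1},
    {"linear":[0,0,0],"dr":[0,0,0],"grip":-1},
    {"linear":[0,0,0],"dr":[0,0,0],"grip":-1}
  ]
}}

```text
time_s: 10.83
tool_pos: [0.6427, -0.0837, -0.0086]
orientation: [2.289, 2.149, 0.002]
wrist_force: [0.5, -0.7, -2.1]
width: 0.0449
finger_force: 30.0
```

```bash
python3 go.py .6405,-.0827,-.012
```

```text
t 10.83 pos [ 0.6427 -0.0837 -0.0086] yaw -3.62 tilt [ 2.2e-03 -7.0e-04 -1.0e+00] w 0.0449 ff 30.0 F [ 0.5 -0.7 -2.1]
.6405,-.0827,-.012 frac [ 0.003 -0.009  0.014] rows 0.1
```

>>> {"fn": "play_rows", "kwargs": {
  "motion": [
    {"linear":[0.002,-0.006,0.006],"dr":[0,0,0],"grip":-1},
    {"linear":[0,0,0.006],"dr":[0,0,0],"grip":-1},
    {"linear":[0,0,0],"dr":[0,0,0],"grip":-1},
    {"linear":[0,0,0],"dr":[0,0,0],"grip":1},
    {"linear":[0,0,0],"dr":[0,0,0],"grip":1},
    {"linear":[0,0,0],"dr":[0,0,0],"grip":1},
    {"linear":[0,0,0],"dr":[0,0,0],"grip":1},
    {"linear":[0,0,0],"dr":[0,0,0],"grip":1},
    {"linear":[0,0,-0.04],"dr":[0,0,0],"grip":1},
    {"linear":[0,0,-0.12],"dr":[0,0,0],"grip":1},
    {"linear":[0,0,-0.12],"dr":[0,0,0],"grip":1},
    {"linear":[0,0,-0.12],"dr":[0,0,0],"grip":1}
  ]
}}

```text
time_s: 11.83
tool_pos: [0.6398, -0.083, 0.0885]
orientation: [-2.29, -2.149, 0.001]
wrist_force: [1.2, 0.2, -0.0]
width: 0.0927
finger_force: 0.0
```

```bash
cat > bobs.py <<'E'
from h import *
S=np.array([[.6351,-.1530],[.6408,-.0822],[.6464,-.0108],[.6515,.0600]])
for n in('top','side'):
    c=arm.camera(n)
    for r in arm.outline_of('bob_46',n):
        ys,xs=np.where(r['region']);b=((xs.min()+xs.max())/2,(ys.min()+ys.max())/2)
        d=at_depth(c,r['pixel'])
        print(n,round(r['conf'],2),b,xs.max()-xs.min(),'pt',d.round(4),'z.03',np.round(at_z(c,b,.03)[:2],4),'z.04',np.round(at_z(c,b,.04)[:2],4))
E
python3 bobs.py; python3 go.py .440,.120,.06
```

```text
top 0.93 (np.float64(499.0), np.float64(282.5)) 32 pt [ 0.4551 -0.2756  0.0578] z.03 [ 0.4557 -0.2811] z.04 [ 0.4564 -0.2782]
top 0.59 (np.float64(265.5), np.float64(295.0)) 19 pt [0.4407 0.1191 0.0388] z.03 [0.4407 0.1184] z.04 [0.4415 0.117 ]
side 0.84 (np.float64(374.5), np.float64(316.0)) 23 pt [0.4406 0.1339 0.0298] z.03 [0.4413 0.1273] z.04 [0.4421 0.1361]
side 0.67 (np.float64(374.5), np.float64(225.5)) 13 pt [ 0.4389 -0.1032  0.022 ] z.03 [ 0.4397 -0.0944] z.04 [ 0.4405 -0.0818]
side 0.67 (np.float64(265.5), np.float64(221.0)) 25 pt [ 0.6384 -0.0627  0.0496] z.03 [ 0.6441 -0.0931] z.04 [ 0.6414 -0.0806]
side 0.66 (np.float64(366.5), np.float64(170.0)) 25 pt [ 0.4533 -0.2564  0.0426] z.03 [ 0.4549 -0.2851] z.04 [ 0.4555 -0.2692]
t 12.03 pos [ 0.641  -0.0833  0.0888] yaw -3.64 tilt [ 2.9e-03 -9.0e-04 -1.0e+00] w 0.0928 ff 0.0 F [-0.7  0.4 -0.4]
.440,.120,.06 frac [ 0.76  -0.854  0.112] rows 6.9
```

>>> {"fn": "play_rows", "kwargs": {
  "motion": [
    {"linear":[0.05,-0.056,0],"dr":[0,0,0],"grip":1},
    {"linear":[0.095,-0.107,0],"dr":[0,0,0],"grip":1},
    {"linear":[0.095,-0.107,0],"dr":[0,0,0],"grip":1},
    {"linear":[0.095,-0.107,0],"dr":[0,0,0],"grip":1},
    {"linear":[0.095,-0.107,0.02],"dr":[0,0,0],"grip":1},
    {"linear":[0.095,-0.107,0.03],"dr":[0,0,0],"grip":1},
    {"linear":[0.095,-0.107,0.03],"dr":[0,0,0],"grip":1},
    {"linear":[0.09,-0.1,0.03],"dr":[0,0,0],"grip":1},
    {"linear":[0.05,-0.056,0],"dr":[0,0,0],"grip":1},
    {"linear":[0,0,0],"dr":[0,0,0],"grip":1},
    {"linear":[0,0,0],"dr":[0,0,0],"grip":1},
    {"linear":[0,0,0],"dr":[0,0,0],"grip":1}
  ]
}}

```text
time_s: 13.03
tool_pos: [0.4398, 0.1198, 0.0593]
orientation: [2.29, 2.15, -0.0]
wrist_force: [-0.0, -0.9, 0.1]
width: 0.0928
finger_force: 0.0
```

```bash
python3 w.py w4 bob_37 .021;python3 go.py .4405,.120,-.026
```

```text
bob_37 0.86 (np.float64(321.0), np.float64(245.5)) 54 53 [0.4403 0.1186 0.021 ]
t 13.13 pos [0.4403 0.1194 0.0595] yaw -3.71 tilt [ 5.e-04 -2.e-04 -1.e+00] w 0.093 ff 0.0 F [-0.3  0.3 -0.2]
.4405,.120,-.026 frac [0.003 0.    0.342] rows 2.1
```

Descend and grip.

>>> {"fn": "play_rows", "kwargs": {
  "motion": [
    {"linear":[0,0,0.08],"dr":[0,0,0],"grip":1},
    {"linear":[0,0,0.1],"dr":[0,0,0],"grip":1},
    {"linear":[0,0,0.08],"dr":[0,0,0],"grip":1},
    {"linear":[0,0,0.05],"dr":[0,0,0],"grip":0},
    {"linear":[0,0,0.03],"dr":[0,0,0],"grip":-1},
    {"linear":[0,0,0],"dr":[0,0,0],"grip":-1},
    {"linear":[0,0,0],"dr":[0,0,0],"grip":-1},
    {"linear":[0,0,0],"dr":[0,0,0],"grip":-1},
    {"linear":[0,0,0],"dr":[0,0,0],"grip":-1},
    {"linear":[0,0,0],"dr":[0,0,0],"grip":-1},
    {"linear":[0,0,0],"dr":[0,0,0],"grip":-1},
    {"linear":[0,0,0],"dr":[0,0,0],"grip":-1}
  ]
}}

```text
time_s: 14.13
tool_pos: [0.4398, 0.1202, -0.0249]
orientation: [2.29, 2.149, 0.002]
wrist_force: [3.6, 0.3, 2.4]
width: 0.0375
finger_force: 2.6
```

>>> {"fn": "play_rows", "kwargs": {
  "motion": [
    {"linear":[0,0,0],"dr":[0,0,0],"grip":-1},
    {"linear":[0,0,0],"dr":[0,0,0],"grip":-1},
    {"linear":[0,0,0],"dr":[0,0,0],"grip":-1},
    {"linear":[0,0,0],"dr":[0,0,0],"grip":-1}
  ]
}}

```text
time_s: 14.47
tool_pos: [0.4405, 0.1202, -0.025]
orientation: [2.29, 2.149, 0.003]
wrist_force: [2.8, -0.3, 3.4]
width: 0.0356
finger_force: 30.0
```

```bash
python3 go.py .6464,-.0108,-.026
```

```text
t 14.47 pos [ 0.4405  0.1202 -0.025 ] yaw -3.65 tilt [ 2.3e-03  1.0e-04 -1.0e+00] w 0.0356 ff 30.0 F [ 2.8 -0.3  3.4]
.6464,-.0108,-.026 frac [-0.47   0.855  0.006] rows 5.9
```

>>> {"fn": "play_rows", "kwargs": {
  "motion": [
    {"linear":[0,0,-0.04],"dr":[0,0,0],"grip":-1},
    {"linear":[0,0,-0.1],"dr":[0,0,0],"grip":-1},
    {"linear":[0,0,-0.1],"dr":[0,0,0],"grip":-1},
    {"linear":[0,0,-0.1],"dr":[0,0,0],"grip":-1},
    {"linear":[0,0,-0.1],"dr":[0,0,0],"grip":-1},
    {"linear":[0,0,0],"dr":[0,0,0],"grip":-1}
  ]
}}

```text
time_s: 14.97
tool_pos: [0.4411, 0.1204, 0.0881]
orientation: [2.288, 2.148, 0.006]
wrist_force: [0.8, 0.2, -1.4]
width: 0.0356
finger_force: 30.0
```

>>> {"fn": "play_rows", "kwargs": {
  "motion": [
    {"linear":[-0.035,0.064,0],"dr":[0,0,0],"grip":-1},
    {"linear":[-0.06,0.109,0],"dr":[0,0,0],"grip":-1},
    {"linear":[-0.06,0.109,0],"dr":[0,0,0],"grip":-1},
    {"linear":[-0.06,0.109,0],"dr":[0,0,0],"grip":-1},
    {"linear":[-0.06,0.109,0],"dr":[0,0,0],"grip":-1},
    {"linear":[-0.06,0.109,0],"dr":[0,0,0],"grip":-1},
    {"linear":[-0.06,0.109,0],"dr":[0,0,0],"grip":-1},
    {"linear":[-0.04,0.073,0],"dr":[0,0,0],"grip":-1},
    {"linear":[-0.035,0.064,0],"dr":[0,0,0],"grip":-1},
    {"linear":[0,0,0],"dr":[0,0,0],"grip":-1},
    {"linear":[0,0,0],"dr":[0,0,0],"grip":-1},
    {"linear":[0,0,0],"dr":[0,0,0],"grip":-1}
  ]
}}

```text
time_s: 15.97
tool_pos: [0.643, -0.01, 0.0827]
orientation: [-2.288, -2.147, 0.004]
wrist_force: [0.2, -0.0, -2.5]
width: 0.0358
finger_force: 30.0
```

```bash
python3 go.py .6464,-.0108,-.013;python3 w.py w5 dimple_c .018
```

```text
t 15.97 pos [ 0.643  -0.01    0.0827] yaw -3.64 tilt [-0.0042  0.001  -1.    ] w 0.0358 ff 30.0 F [ 0.2 -0.  -2.5]
.6464,-.0108,-.013 frac [-0.003  0.015  0.383] rows 2.3
dimple_c 0.78 (np.float64(325.0), np.float64(236.0)) 36 36 [ 0.6463 -0.0113  0.018 ]
dimple_c 0.63 (np.float64(326.0), np.float64(138.5)) 38 39 [0.6514 0.0599 0.018 ]
```

>>> {"fn": "play_rows", "kwargs": {
  "motion": [
    {"linear":[-0.002,0.003,0.08],"dr":[0,0,0],"grip":-1},
    {"linear":[0,0,0.1],"dr":[0,0,0],"grip":-1},
    {"linear":[0,0,0.1],"dr":[0,0,0],"grip":-1},
    {"linear":[0,0,0.07],"dr":[0,0,0],"grip":-1},
    {"linear":[0,0,0.02],"dr":[0,0,0],"grip":-1},
    {"linear":[0,0,0.014],"dr":[0,0,0],"grip":-1},
    {"linear":[0,0,0],"dr":[0,0,0],"grip":-1},
    {"linear":[0,0,0],"dr":[0,0,0],"grip":-1},
    {"linear":[0,0,0],"dr":[0,0,0],"grip":-1},
    {"linear":[0,0,0],"dr":[0,0,0],"grip":-1}
  ]
}}

```text
time_s: 16.9
tool_pos: [0.6465, -0.0114, -0.0102]
orientation: [2.29, 2.149, 0.002]
wrist_force: [-0.1, -0.5, -1.9]
width: 0.0359
finger_force: 30.0
```

```bash
python3 go.py .6464,-.011,-.013
```

```text
t 16.9 pos [ 0.6465 -0.0114 -0.0102] yaw -3.64 tilt [ 1.9e-03 -4.0e-04 -1.0e+00] w 0.0359 ff 30.0 F [-0.1 -0.5 -1.9]
.6464,-.011,-.013 frac [ 0.001 -0.001  0.011] rows 0.1
```

>>> {"fn": "play_rows", "kwargs": {
  "motion": [
    {"linear":[0,0,0.005],"dr":[0,0,0],"grip":-1},
    {"linear":[0,0,0.005],"dr":[0,0,0],"grip":-1},
    {"linear":[0,0,0],"dr":[0,0,0],"grip":-1},
    {"linear":[0,0,0],"dr":[0,0,0],"grip":1},
    {"linear":[0,0,0],"dr":[0,0,0],"grip":1},
    {"linear":[0,0,0],"dr":[0,0,0],"grip":1},
    {"linear":[0,0,0],"dr":[0,0,0],"grip":1},
    {"linear":[0,0,0],"dr":[0,0,0],"grip":1},
    {"linear":[0,0,-0.04],"dr":[0,0,0],"grip":1},
    {"linear":[0,0,-0.12],"dr":[0,0,0],"grip":1},
    {"linear":[0,0,-0.12],"dr":[0,0,0],"grip":1},
    {"linear":[0,0,-0.12],"dr":[0,0,0],"grip":1}
  ]
}}

```text
time_s: 17.9
tool_pos: [0.6454, -0.0112, 0.0875]
orientation: [-2.291, -2.149, 0.001]
wrist_force: [0.5, 0.8, -0.2]
width: 0.0905
finger_force: 0.0
```

```bash
python3 bobs.py; python3 go.py .440,-.112,.06
```

```text
top 0.65 (np.float64(499.0), np.float64(282.0)) 32 pt [ 0.4633 -0.2749  0.0543] z.03 [ 0.4566 -0.2811] z.04 [ 0.4572 -0.2782]
top 0.64 (np.float64(399.5), np.float64(293.5)) 15 pt [ 0.4413 -0.1089  0.0269] z.03 [ 0.4403 -0.1102] z.04 [ 0.4411 -0.1092]
top 0.47 (np.float64(370.5), np.float64(174.0)) 5 pt [ 0.6516 -0.0614  0.013 ] z.03 [ 0.6449 -0.0647] z.04 [ 0.6435 -0.0642]
side 0.93 (np.float64(266.0), np.float64(220.5)) 24 pt [ 0.6411 -0.0649  0.05  ] z.03 [ 0.6434 -0.0947] z.04 [ 0.6407 -0.0821]
side 0.68 (np.float64(374.0), np.float64(225.0)) 14 pt [ 0.4446 -0.1062  0.027 ] z.03 [ 0.4406 -0.0958] z.04 [ 0.4414 -0.0832]
side 0.67 (np.float64(367.0), np.float64(170.0)) 26 pt [ 0.4567 -0.2572  0.0433] z.03 [ 0.4538 -0.2852] z.04 [ 0.4544 -0.2693]
side 0.66 (np.float64(248.0), np.float64(285.0)) 16 pt [0.648  0.0626 0.0117] z.03 [0.6463 0.0761] z.04 [0.6436 0.0857]
side 0.63 (np.float64(257.0), np.float64(248.5)) 20 pt [0.6417 0.0047 0.0355] z.03 [ 0.6468 -0.0143] z.04 [ 0.644  -0.0031]
side 0.56 (np.float64(267.0), np.float64(234.5)) 12 pt [ 0.6444 -0.0704  0.014 ] z.03 [ 0.6351 -0.0539] z.04 [ 0.6325 -0.042 ]
t 18.1 pos [ 0.6466 -0.0114  0.0878] yaw -3.64 tilt [ 2.9e-03 -6.0e-04 -1.0e+00] w 0.0929 ff 0.0 F [-0.2 -0.1 -0.9]
.440,-.112,.06 frac [-0.454 -0.799  0.109] rows 5.6
```

>>> {"fn": "play_rows", "kwargs": {
  "motion": [
    {"linear":[-0.034,-0.059,0],"dr":[0,0,0],"grip":1},
    {"linear":[-0.06,-0.106,0],"dr":[0,0,0],"grip":1},
    {"linear":[-0.06,-0.106,0],"dr":[0,0,0],"grip":1},
    {"linear":[-0.06,-0.106,0.02],"dr":[0,0,0],"grip":1},
    {"linear":[-0.06,-0.106,0.03],"dr":[0,0,0],"grip":1},
    {"linear":[-0.06,-0.106,0.03],"dr":[0,0,0],"grip":1},
    {"linear":[-0.06,-0.106,0.03],"dr":[0,0,0],"grip":1},
    {"linear":[-0.034,-0.059,0],"dr":[0,0,0],"grip":1},
    {"linear":[-0.026,-0.045,0],"dr":[0,0,0],"grip":1},
    {"linear":[0,0,0],"dr":[0,0,0],"grip":1},
    {"linear":[0,0,0],"dr":[0,0,0],"grip":1},
    {"linear":[0,0,0],"dr":[0,0,0],"grip":1}
  ]
}}

```text
time_s: 19.1
tool_pos: [0.4403, -0.1119, 0.0587]
orientation: [2.291, 2.149, 0.001]
wrist_force: [0.1, 0.5, 0.2]
width: 0.0929
finger_force: 0.0
```

```bash
python3 w.py w6 bob_28 .015;python3 go.py .440,-.112,-.027
```

```text
bob_28 0.78 (np.float64(319.5), np.float64(244.5)) 39 39 [ 0.4397 -0.1137  0.015 ]
bob_28 0.65 (np.float64(623.0), np.float64(73.0)) 32 60 [ 0.6478 -0.0098  0.015 ]
bob_28 0.63 (np.float64(614.0), np.float64(189.0)) 50 72 [ 0.6492 -0.0873  0.015 ]
t 19.2 pos [ 0.4403 -0.1117  0.0586] yaw -3.6 tilt [ 7.e-04 -2.e-04 -1.e+00] w 0.0932 ff 0.0 F [ 0.4  0.2 -0. ]
.440,-.112,-.027 frac [-0.001 -0.001  0.343] rows 2.1
```

>>> {"fn": "play_rows", "kwargs": {
  "motion": [
    {"linear":[-0.003,-0.001,0.08],"dr":[0,0,0],"grip":1},
    {"linear":[0,0,0.1],"dr":[0,0,0],"grip":0},
    {"linear":[0,0,0.08],"dr":[0,0,0],"grip":0},
    {"linear":[0,0,0.05],"dr":[0,0,0],"grip":0},
    {"linear":[0,0,0.025],"dr":[0,0,0],"grip":-1},
    {"linear":[0,0,0],"dr":[0,0,0],"grip":-1},
    {"linear":[0,0,0],"dr":[0,0,0],"grip":-1},
    {"linear":[0,0,0],"dr":[0,0,0],"grip":-1},
    {"linear":[0,0,0],"dr":[0,0,0],"grip":-1},
    {"linear":[0,0,0],"dr":[0,0,0],"grip":-1},
    {"linear":[0,0,0],"dr":[0,0,0],"grip":-1},
    {"linear":[0,0,0],"dr":[0,0,0],"grip":-1}
  ]
}}

```text
time_s: 20.2
tool_pos: [0.4401, -0.113, -0.0245]
orientation: [2.289, 2.148, 0.002]
wrist_force: [2.9, 0.1, 1.1]
width: 0.0268
finger_force: 30.0
```

>>> {"fn": "play_rows", "kwargs": {
  "motion": [
    {"linear":[0,0,0],"dr":[0,0,0],"grip":-1},
    {"linear":[0,0,0],"dr":[0,0,0],"grip":-1},
    {"linear":[0,0,0],"dr":[0,0,0],"grip":-1},
    {"linear":[0,0,0],"dr":[0,0,0],"grip":-1},
    {"linear":[0,0,0],"dr":[0,0,0],"grip":-1}
  ]
}}

```text
time_s: 20.62
tool_pos: [0.44, -0.1131, -0.0247]
orientation: [2.29, 2.148, 0.001]
wrist_force: [4.8, 0.5, 5.1]
width: 0.0271
finger_force: 30.0
```

```bash
python3 go.py .6515,.060,-.026
```

```text
t 20.62 pos [ 0.44   -0.1131 -0.0247] yaw -3.65 tilt [ 2.e-03 -9.e-04 -1.e+00] w 0.0271 ff 30.0 F [4.8 0.5 5.1]
.6515,.060,-.026 frac [0.745 0.8   0.006] rows 6.6
```

>>> {"fn": "play_rows", "kwargs": {
  "motion": [
    {"linear":[0,0,-0.04],"dr":[0,0,0],"grip":-1},
    {"linear":[0,0,-0.1],"dr":[0,0,0],"grip":-1},
    {"linear":[0,0,-0.1],"dr":[0,0,0],"grip":-1},
    {"linear":[0,0,-0.1],"dr":[0,0,0],"grip":-1},
    {"linear":[0,0,-0.1],"dr":[0,0,0],"grip":-1},
    {"linear":[0,0,0],"dr":[0,0,0],"grip":-1}
  ]
}}

```text
time_s: 21.12
tool_pos: [0.4401, -0.1134, 0.0881]
orientation: [2.288, 2.147, 0.001]
wrist_force: [0.1, -0.4, -0.7]
width: 0.0264
finger_force: 30.0
```

>>> {"fn": "play_rows", "kwargs": {
  "motion": [
    {"linear":[0.05,0.055,0],"dr":[0,0,0],"grip":-1},
    {"linear":[0.09,0.096,0],"dr":[0,0,0],"grip":-1},
    {"linear":[0.09,0.096,0],"dr":[0,0,0],"grip":-1},
    {"linear":[0.09,0.096,0],"dr":[0,0,0],"grip":-1},
    {"linear":[0.09,0.096,0],"dr":[0,0,0],"grip":-1},
    {"linear":[0.09,0.096,0],"dr":[0,0,0],"grip":-1},
    {"linear":[0.09,0.096,0],"dr":[0,0,0],"grip":-1},
    {"linear":[0.09,0.096,0],"dr":[0,0,0],"grip":-1},
    {"linear":[0.065,0.073,0],"dr":[0,0,0],"grip":-1},
    {"linear":[0,0,0],"dr":[0,0,0],"grip":-1},
    {"linear":[0,0,0],"dr":[0,0,0],"grip":-1},
    {"linear":[0,0,0],"dr":[0,0,0],"grip":-1}
  ]
}}

```text
time_s: 22.12
tool_pos: [0.6482, 0.0603, 0.0828]
orientation: [-2.288, -2.148, 0.006]
wrist_force: [-1.0, 0.1, -0.5]
width: 0.0267
finger_force: 30.0
```

```bash
python3 go.py .6515,.0598,-.0128;python3 w.py w7 dimple_c .018
```

```text
t 22.12 pos [0.6482 0.0603 0.0828] yaw -3.63 tilt [-4.7e-03 -3.0e-04 -1.0e+00] w 0.0267 ff 30.0 F [-1.   0.1 -0.5]
.6515,.0598,-.0128 frac [-0.001  0.015  0.382] rows 2.3
dimple_c 0.66 (np.float64(324.5), np.float64(233.5)) 35 35 [0.6512 0.0608 0.018 ]
dimple_c 0.64 (np.float64(322.5), np.float64(381.5)) 23 5 [ 0.6415 -0.0682  0.018 ]
```

>>> {"fn": "play_rows", "kwargs": {
  "motion": [
    {"linear":[0.001,0.003,0.08],"dr":[0,0,0],"grip":-1},
    {"linear":[0,0,0.1],"dr":[0,0,0],"grip":-1},
    {"linear":[0,0,0.1],"dr":[0,0,0],"grip":-1},
    {"linear":[0,0,0.07],"dr":[0,0,0],"grip":-1},
    {"linear":[0,0,0.02],"dr":[0,0,0],"grip":-1},
    {"linear":[0,0,0.014],"dr":[0,0,0],"grip":-1},
    {"linear":[0,0,0],"dr":[0,0,0],"grip":-1},
    {"linear":[0,0,0],"dr":[0,0,0],"grip":-1},
    {"linear":[0,0,0],"dr":[0,0,0],"grip":-1},
    {"linear":[0,0,0],"dr":[0,0,0],"grip":-1}
  ]
}}

```text
time_s: 23.05
tool_pos: [0.6517, 0.0607, -0.0101]
orientation: [2.29, 2.149, 0.002]
wrist_force: [0.9, 0.2, -0.9]
width: 0.0261
finger_force: 30.0
```

```bash
python3 go.py .6515,.060,-.0128
```

```text
t 23.05 pos [ 0.6517  0.0607 -0.0101] yaw -3.65 tilt [ 1.6e-03 -2.0e-04 -1.0e+00] w 0.0261 ff 30.0 F [ 0.9  0.2 -0.9]
.6515,.060,-.0128 frac [-0.003 -0.001  0.011] rows 0.1
```

>>> {"fn": "play_rows", "kwargs": {
  "motion": [
    {"linear":[0,0,0.005],"dr":[0,0,0],"grip":-1},
    {"linear":[0,0,0.005],"dr":[0,0,0],"grip":-1},
    {"linear":[0,0,0],"dr":[0,0,0],"grip":-1},
    {"linear":[0,0,0],"dr":[0,0,0],"grip":1},
    {"linear":[0,0,0],"dr":[0,0,0],"grip":1},
    {"linear":[0,0,0],"dr":[0,0,0],"grip":1},
    {"linear":[0,0,0],"dr":[0,0,0],"grip":1},
    {"linear":[0,0,0],"dr":[0,0,0],"grip":1},
    {"linear":[0,0,-0.04],"dr":[0,0,0],"grip":1},
    {"linear":[0,0,-0.12],"dr":[0,0,0],"grip":1},
    {"linear":[0,0,-0.12],"dr":[0,0,0],"grip":1},
    {"linear":[0,0,-0.12],"dr":[0,0,0],"grip":1}
  ]
}}

```text
time_s: 24.05
tool_pos: [0.6507, 0.0608, 0.0877]
orientation: [-2.29, -2.149, 0.001]
wrist_force: [0.2, 0.2, 0.8]
width: 0.0818
finger_force: 0.0
```

```bash
python3 bobs.py; python3 go.py .4558,-.2805,.06
```

```text
top 0.9 (np.float64(382.0), np.float64(175.5)) 26 pt [ 0.6394 -0.0784  0.0592] z.03 [ 0.6419 -0.0843] z.04 [ 0.6406 -0.0835]
top 0.83 (np.float64(338.5), np.float64(174.0)) 21 pt [ 0.6457 -0.0071  0.0519] z.03 [ 0.6459 -0.01  ] z.04 [ 0.6446 -0.01  ]
top 0.82 (np.float64(499.0), np.float64(282.0)) 32 pt [ 0.4602 -0.2767  0.0574] z.03 [ 0.4566 -0.2811] z.04 [ 0.4572 -0.2782]
side 0.77 (np.float64(247.5), np.float64(280.0)) 15 pt [0.6551 0.07   0.035 ] z.03 [0.6492 0.0647] z.04 [0.6464 0.0746]
side 0.69 (np.float64(367.0), np.float64(170.0)) 24 pt [ 0.4523 -0.2569  0.0363] z.03 [ 0.4538 -0.2852] z.04 [ 0.4544 -0.2693]
side 0.67 (np.float64(257.5), np.float64(248.5)) 19 pt [0.6406 0.0047 0.0397] z.03 [ 0.6459 -0.0143] z.04 [ 0.6432 -0.0031]
side 0.67 (np.float64(259.5), np.float64(221.5)) 11 pt [ 0.6489 -0.065   0.049 ] z.03 [ 0.6551 -0.0908] z.04 [ 0.6522 -0.0783]
t 24.25 pos [0.6519 0.0608 0.0881] yaw -3.64 tilt [ 3.e-03 -2.e-04 -1.e+00] w 0.0924 ff 0.0 F [ 0.2  0.6 -0.2]
.4558,-.2805,.06 frac [-1.412 -0.697  0.11 ] rows 9.5
```

>>> {"fn": "play_rows", "kwargs": {
  "motion": [
    {"linear":[-0.06,-0.03,0],"dr":[0,0,0],"grip":1},
    {"linear":[-0.13,-0.064,0],"dr":[0,0,0],"grip":1},
    {"linear":[-0.13,-0.064,0],"dr":[0,0,0],"grip":1},
    {"linear":[-0.13,-0.064,0],"dr":[0,0,0],"grip":1},
    {"linear":[-0.13,-0.064,0],"dr":[0,0,0],"grip":1},
    {"linear":[-0.13,-0.064,0],"dr":[0,0,0],"grip":1},
    {"linear":[-0.13,-0.064,0],"dr":[0,0,0],"grip":1},
    {"linear":[-0.13,-0.064,0],"dr":[0,0,0],"grip":1},
    {"linear":[-0.13,-0.064,0],"dr":[0,0,0],"grip":1},
    {"linear":[-0.13,-0.064,0.02],"dr":[0,0,0],"grip":1},
    {"linear":[-0.13,-0.064,0.03],"dr":[0,0,0],"grip":1},
    {"linear":[-0.052,-0.027,0.03],"dr":[0,0,0],"grip":1}
  ]
}}

```text
time_s: 25.25
tool_pos: [0.452, -0.2834, 0.065]
orientation: [-2.293, -2.146, 0.002]
wrist_force: [-0.3, 0.1, 0.3]
width: 0.0933
finger_force: 0.0
```

>>> {"fn": "play_rows", "kwargs": {
  "motion": [
    {"linear":[0,0,0.03],"dr":[0,0,0],"grip":1},
    {"linear":[0,0,0],"dr":[0,0,0],"grip":1},
    {"linear":[0,0,0],"dr":[0,0,0],"grip":1},
    {"linear":[0,0,0],"dr":[0,0,0],"grip":1}
  ]
}}

```text
time_s: 25.58
tool_pos: [0.4551, -0.2791, 0.0585]
orientation: [-2.289, -2.15, -0.0]
wrist_force: [0.4, 0.3, 0.2]
width: 0.0928
finger_force: 0.0
```

```bash
python3 w.py w8 bob_55 .031;python3 go.py .4558,-.2805,-.022
```

```text
bob_55 0.8 (np.float64(322.5), np.float64(252.5)) 83 83 [ 0.4564 -0.2819  0.031 ]
t 25.68 pos [ 0.4555 -0.2794  0.059 ] yaw -3.54 tilt [ 3.e-04 -0.e+00 -1.e+00] w 0.0931 ff 0.0 F [ 0.2 -0.7  0.4]
.4558,-.2805,-.022 frac [-0.005  0.001  0.324] rows 1.9
```

>>> {"fn": "play_rows", "kwargs": {
  "motion": [
    {"linear":[-0.005,0.001,0.08],"dr":[0,0,0],"grip":1},
    {"linear":[0,0,0.08],"dr":[0,0,0],"grip":1},
    {"linear":[0,0,0.07],"dr":[0,0,0],"grip":1},
    {"linear":[0,0,0.04],"dr":[0,0,0],"grip":1},
    {"linear":[0,0,0.03],"dr":[0,0,0],"grip":-1},
    {"linear":[0,0,0],"dr":[0,0,0],"grip":-1},
    {"linear":[0,0,0],"dr":[0,0,0],"grip":-1},
    {"linear":[0,0,0],"dr":[0,0,0],"grip":-1},
    {"linear":[0,0,0],"dr":[0,0,0],"grip":-1},
    {"linear":[0,0,0],"dr":[0,0,0],"grip":-1},
    {"linear":[0,0,0],"dr":[0,0,0],"grip":-1},
    {"linear":[0,0,0],"dr":[0,0,0],"grip":-1}
  ]
}}

```text
time_s: 26.68
tool_pos: [0.4564, -0.2825, -0.0151]
orientation: [2.289, 2.147, 0.001]
wrist_force: [3.4, 1.4, 4.3]
width: 0.0541
finger_force: 30.0
```

>>> {"fn": "play_rows", "kwargs": {
  "motion": [
    {"linear":[0,0,0],"dr":[0,0,0],"grip":-1},
    {"linear":[0,0,0],"dr":[0,0,0],"grip":-1}
  ]
}}

```text
time_s: 26.85
tool_pos: [0.4564, -0.2825, -0.0152]
orientation: [2.289, 2.147, 0.001]
wrist_force: [4.2, 0.8, 6.2]
width: 0.0538
finger_force: 30.0
```

```bash
python3 go.py .6352,-.153,-.015
```

```text
t 26.85 pos [ 0.4564 -0.2825 -0.0152] yaw -3.66 tilt [ 0.0028 -0.0019 -1.    ] w 0.0538 ff 30.0 F [4.2 0.8 6.2]
.6352,-.153,-.015 frac [0.563 0.681 0.   ] rows 5.3
```

>>> {"fn": "play_rows", "kwargs": {
  "motion": [
    {"linear":[0,0,-0.04],"dr":[0,0,0],"grip":-1},
    {"linear":[0,0,-0.08],"dr":[0,0,0],"grip":-1},
    {"linear":[0,0,-0.1],"dr":[0,0,0],"grip":-1},
    {"linear":[0,0,-0.1],"dr":[0,0,0],"grip":-1},
    {"linear":[0,0,-0.08],"dr":[0,0,0],"grip":-1},
    {"linear":[0,0,0],"dr":[0,0,0],"grip":-1}
  ]
}}

```text
time_s: 27.35
tool_pos: [0.4556, -0.2828, 0.0869]
orientation: [2.288, 2.147, -0.001]
wrist_force: [0.5, -0.4, -4.6]
width: 0.0539
finger_force: 30.0
```

>>> {"fn": "play_rows", "kwargs": {
  "motion": [
    {"linear":[0.03,0.037,0],"dr":[0,0,0],"grip":-1},
    {"linear":[0.07,0.084,0],"dr":[0,0,0],"grip":-1},
    {"linear":[0.07,0.084,0],"dr":[0,0,0],"grip":-1},
    {"linear":[0.07,0.084,0],"dr":[0,0,0],"grip":-1},
    {"linear":[0.07,0.084,0],"dr":[0,0,0],"grip":-1},
    {"linear":[0.07,0.084,0],"dr":[0,0,0],"grip":-1},
    {"linear":[0.07,0.084,0],"dr":[0,0,0],"grip":-1},
    {"linear":[0.07,0.084,0],"dr":[0,0,0],"grip":-1},
    {"linear":[0.045,0.06,0],"dr":[0,0,0],"grip":-1},
    {"linear":[0,0,0],"dr":[0,0,0],"grip":-1},
    {"linear":[0,0,0],"dr":[0,0,0],"grip":-1},
    {"linear":[0,0,0],"dr":[0,0,0],"grip":-1}
  ]
}}

```text
time_s: 28.35
tool_pos: [0.6329, -0.1507, 0.0811]
orientation: [-2.287, -2.147, 0.004]
wrist_force: [-0.2, -0.5, -4.6]
width: 0.0536
finger_force: 30.0
```

>>> {"fn": "play_rows", "kwargs": {
  "motion": [
    {"linear":[0,0,0],"dr":[0,0,0],"grip":-1},
    {"linear":[0,0,0],"dr":[0,0,0],"grip":-1}
  ]
}}

```text
time_s: 28.52
tool_pos: [0.6337, -0.152, 0.0831]
orientation: [-2.291, -2.147, 0.001]
wrist_force: [0.3, -0.7, -6.2]
width: 0.0536
finger_force: 30.0
```

```bash
python3 go.py .6352,-.153,-.003;python3 w.py w9 dimple_c .018
```

```text
t 28.52 pos [ 0.6337 -0.152   0.0831] yaw -3.71 tilt [-1.6e-03  4.0e-04 -1.0e+00] w 0.0536 ff 30.0 F [ 0.3 -0.7 -6.2]
.6352,-.153,-.003 frac [-0.004  0.007  0.344] rows 2.1
dimple_c 0.76 (np.float64(324.5), np.float64(228.0)) 33 16 [ 0.6372 -0.1473  0.018 ]
```

View pics/w9.png

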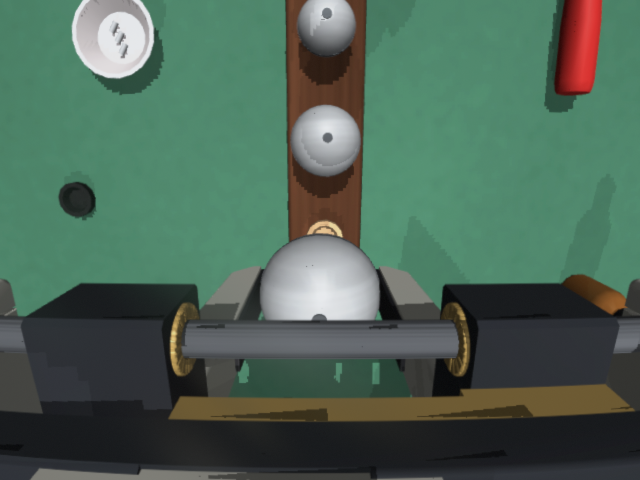

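>>> {"fn": "play_rows", "kwargs": {
  "motion": [
    {"linear":[-0.003,0.004,0.06],"dr":[0,0,0],"grip":-1},
    {"linear":[0,0,0.09],"dr":[0,0,0],"grip":-1},
    {"linear":[0,0,0.09],"dr":[0,0,0],"grip":-1},
    {"linear":[0,0,0.06],"dr":[0,0,0],"grip":-1},
    {"linear":[0,0,0.02],"dr":[0,0,0],"grip":-1},
    {"linear":[0,0,0.014],"dr":[0,0,0],"grip":-1},
    {"linear":[0,0,0],"dr":[0,0,0],"grip":-1},
    {"linear":[0,0,0],"dr":[0,0,0],"grip":-1},
    {"linear":[0,0,0],"dr":[0,0,0],"grip":-1},
    {"linear":[0,0,0],"dr":[0,0,0],"grip":-1}
  ]
}}

```text
time_s: 29.45
tool_pos: [0.6367, -0.1528, 0.0017]
orientation: [2.289, 2.148, 0.001]
wrist_force: [-0.0, -0.0, -5.7]
width: 0.0539
finger_force: 30.0
```

```bash
python3 go.py .6352,-.153,-.003
```

```text
t 29.45 pos [ 0.6367 -0.1528  0.0017] yaw -3.64 tilt [ 2.1e-03 -9.0e-04 -1.0e+00] w 0.0539 ff 30.0 F [-0.  -0.  -5.7]
.6352,-.153,-.003 frac [-0.001 -0.006  0.019] rows 0.1
```

>>> {"fn": "play_rows", "kwargs": {
  "motion": [
    {"linear":[0,-0.004,0.006],"dr":[0,0,0],"grip":-1},
    {"linear":[0,0,0.006],"dr":[0,0,0],"grip":-1},
    {"linear":[0,0,0.005],"dr":[0,0,0],"grip":-1},
    {"linear":[0,0,0],"dr":[0,0,0],"grip":-1},
    {"linear":[0,0,0],"dr":[0,0,0],"grip":1},
    {"linear":[0,0,0],"dr":[0,0,0],"grip":1},
    {"linear":[0,0,0],"dr":[0,0,0],"grip":1},
    {"linear":[0,0,0],"dr":[0,0,0],"grip":1},
    {"linear":[0,0,0],"dr":[0,0,0],"grip":1},
    {"linear":[0,0,-0.04],"dr":[0,0,0],"grip":1},
    {"linear":[0,0,-0.12],"dr":[0,0,0],"grip":1},
    {"linear":[0,0,-0.12],"dr":[0,0,0],"grip":1}
  ]
}}

```text
time_s: 30.45
tool_pos: [0.6335, -0.1518, 0.0657]
orientation: [-2.288, -2.147, 0.002]
wrist_force: [0.3, -0.2, 0.6]
width: 0.0929
finger_force: 0.0
```

>>> {"fn": "play_rows", "kwargs": {
  "motion": [
    {"linear":[0,0,-0.1],"dr":[0,0,0],"grip":1},
    {"linear":[0,-0.1,-0.1],"dr":[0,0,0],"grip":1},
    {"linear":[0,-0.15,0],"dr":[0,0,0],"grip":1},
    {"linear":[0,-0.15,0],"dr":[0,0,0],"grip":1},
    {"linear":[0,-0.15,0],"dr":[0,0,0],"grip":1},
    {"linear":[0,-0.15,0],"dr":[0,0,0],"grip":1},
    {"linear":[0,-0.1,0],"dr":[0,0,0],"grip":1},
    {"linear":[0,0,0],"dr":[0,0,0],"grip":1},
    {"linear":[0,0,0],"dr":[0,0,0],"grip":1},
    {"linear":[0,0,0],"dr":[0,0,0],"grip":1}
  ]
}}

```text
time_s: 31.28
tool_pos: [0.4365, -0.1403, 0.1171]
orientation: [2.29, 2.147, 0.001]
wrist_force: [0.4, -0.0, -0.4]
width: 0.0931
finger_force: 0.0
```

```bash
python3 bobs.py; python3 go.py; python3 - <<'E'
from h import *
c=arm.camera('top');d=arm.camera('side')
a=cv2.resize(c['img'][130:290,230:490],None,fx=2.4,fy=2.4);b=cv2.resize(d['img'][150:350,200:400],None,fx=1.92,fy=1.92)
b=b[:a.shape[0]] if b.shape[0]>a.shape[0] else b
cv2.imwrite('pics/fin.png',cv2.resize(np.hstack([a[:b.shape[0],:,::-1],b[:,:,::-1]]),(800,310)))
E
```

```text
top 0.87 (np.float64(338.5), np.float64(174.0)) 21 pt [ 0.6398 -0.0111  0.0486] z.03 [ 0.6459 -0.01  ] z.04 [ 0.6446 -0.01  ]
top 0.83 (np.float64(381.5), np.float64(176.0)) 27 pt [ 0.6364 -0.0772  0.0599] z.03 [ 0.6411 -0.0834] z.04 [ 0.6398 -0.0827]
top 0.73 (np.float64(424.0), np.float64(177.5)) 32 pt [ 0.6318 -0.1532  0.0701] z.03 [ 0.6373 -0.1561] z.04 [ 0.636  -0.1546]
side 0.92 (np.float64(257.0), np.float64(249.0)) 20 pt [0.641  0.0047 0.0399] z.03 [ 0.6466 -0.013 ] z.04 [ 0.6438 -0.0018]
side 0.91 (np.float64(274.0), np.float64(196.5)) 28 pt [ 0.6277 -0.1342  0.0558] z.03 [ 0.6395 -0.1731] z.04 [ 0.6369 -0.1592]
side 0.66 (np.float64(266.0), np.float64(221.0)) 24 pt [ 0.6365 -0.0664  0.0516] z.03 [ 0.6431 -0.0932] z.04 [ 0.6404 -0.0806]
side 0.63 (np.float64(247.0), np.float64(280.0)) 16 pt [0.6578 0.0655 0.0361] z.03 [0.65   0.0648] z.04 [0.6472 0.0747]
t 31.48 pos [ 0.4362 -0.1398  0.1161] yaw -3.62 tilt [ 3.e-04 -1.e-04 -1.e+00] w 0.0932 ff 0.0 F [0.  0.4 0.3]
```

View pics/fin.png

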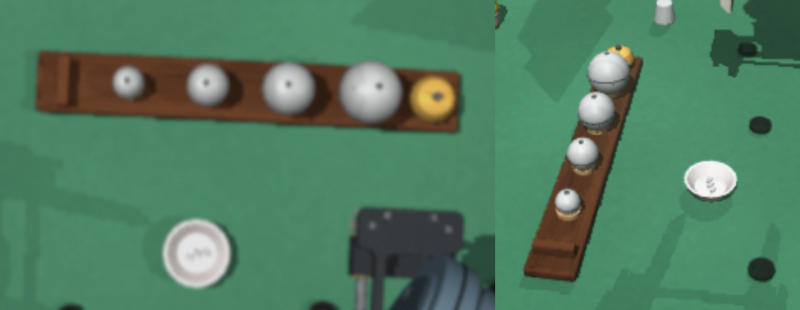

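```bash
python3 -c "
from bench import arm
print(arm.hand_in())"
```

```text
the job is handed in; nothing more can be done
None
```

All four bobs are in their seats, graded from the 55 mm next to the bell to the 28 mm at the far end, the dish was left where it stood, and the job was handed in at about 31.5 s; the first grasp closed on air because the fingertips end about 34 mm above the reported TCP, so I corrected for that, and the hand-in gave no verdict.

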